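# Find the thread hand of a hub dust cap and hold the cap up off its hub

### The job

Unscrew the knobbed metal dust cap from the studded wheel hub, lift it straight up, and finish while still holding it, level and still, directly over the hub with its underside at least 8 cm above the seat it came off. The hub may be from either side of the vehicle, so its quick thread may be left- or right-handed and looking will not tell: if the cap will not turn one way, turn it the other. Do not let go of the cap at the end, and leave the tools and weights lying around the stand where they are.

Things in the scene. Friction and masses are not known exactly. Their poses are not given: they have to be found in the camera images.
- hub: Fixed stand. Origin on the counter under the hub's upright axis, z up. Flat base plate 12 mm thick, x -70 to 70, y -85 to 175 mm. On it the wheel hub, axis at the origin: dark flange 60 mm radius up to 32 mm height, four studs 10 mm thick at 47 mm radius with tops at 45 mm, neck 30 mm radius up to 50 mm.
- cone (a point): Top of a bare steel centring cone, part of the stand (fixed, does not come off), at y = +130 mm of the stand; 82 mm high, 38 mm radius at its foot, 15 mm at its top. The cap is not on it.
- seat (a point): Centre of the hub's flat top face, 50 mm above the counter, on which the cap's rim sits. Under the cap a threaded neck of up to 20 mm radius rises 12 mm above this face.
- cap: Loose metal dust cap, 0.13 to 0.25 kg, 60 mm high. Origin: centre of its open underside, on the seat at the start; z up. Skirt 55 mm in diameter, 18 mm high (57 mm over fine ribs); above it a solid round knob. On top a raised rib 30 x 5 x 4 mm along the cap's x axis shows how far it is turned; at the start it lies along the stand's x axis.
- knob (a point): On the cap's axis, 43 mm above its underside: grip height on the solid round knob, which is 36 mm in diameter and reaches from 18 to 56 mm (the wider skirt is below it). Turn the cap here. If the fingers slip round the knob against a stop, nothing is harmed.
- lug (a point): Inside the skirt, 18 mm from the cap's axis on its +x side (another at -x): locking lugs of the quick thread. One way, differing from start to start, the cap meets a hard stop after about 0.15 rad. The other way it turns lightly, stays locked against lifting to about 0.6 rad, comes freely straight up from about 0.85 to 2.0 rad (1.2 is good), then meets a stop.
- gauge: Bystander: chrome pencil tyre gauge lying on the counter, 175 mm long along x, 18 mm thick; origin at the counter under its middle.
- valve_tool: Bystander: valve tool with an orange handle (70 mm, towards -x) and steel shaft, 125 mm long along x, 18 mm high; origin at the counter under the front of the handle.
- remover: Bystander: steel wheel weight remover bar, 215 mm long along x, 28 mm high at its hooked +x end, grey grip at -x; origin at the counter under its middle.
- weight0: Bystander: zinc clip-on wheel weight, 45 x 16 x 13 mm, origin at its underside.
- weight1: Bystander: zinc clip-on wheel weight, 60 x 16 x 13 mm, origin at its underside.
- weight2: Bystander: zinc clip-on wheel weight, 35 x 16 x 13 mm, origin at its underside.
- socket: Bystander: dark steel socket standing upright, 28 mm in diameter, 36 mm high, origin at its underside.
Things that resemble listed ones, but are neither listed nor needed, are in the scene too. What is meant by the cap is not pink or red, and is the smaller of those in its own colour.

How it is judged (in metres and radians):
On the way:
1. the cap is turned loose while still down on its seat (angle between the x axis of cap and the x axis of hub, either way round above 0.5 rad and z of cap in the frame of seat below 0.008 m and horizontal distance between cap and seat below 0.006 m), for 0.02 s.
At the end, for the whole second after the job is handed in: The fingers hold the cap at rest (under 0.03 m/s), its underside more than 70 mm above the seat, within 50 mm sideways of the hub's axis, within 0.3 rad of level, touching no part of the stand (z of cap in the frame of seat above 0.07 m and horizontal distance between cap and seat below 0.05 m and angle between cap's own z axis and vertical below 0.3 rad and linear speed of cap below 0.03 m/s and contact force between cap and the fingers above 0.5 N and contact force between cap and hub below 0.1 N); the arm keeps its last pose, push and grip.
It fails at once if a tool or weight lying around the stand is shifted more than 30 mm (distance of any of gauge, valve_tool, remover, weight0, weight1, weight2, socket from where it was at the start of the episode above 0.03 m).
It also fails if it takes over 42 s, if anything falls off the work surface, if the arm or the gripper's body presses on something with over 40 N, if the wrist force passes 120 N, or if a joint passes its speed limit or range.

### The arm

A 7-joint arm with a two-finger parallel gripper is mounted at the origin on the work surface. World frame = base frame: x ahead of the robot, y to its left, z up, the work surface at z = 0. Lengths are in mm, angles in rad, forces in N, time in s.
With the tool pointing down it reaches from about 350 to 900 mm from the base axis. Payload 7.2 kg.
Tool frame: the origin (TCP) lies midway between the tips of the shut fingers; the grasp point (between the pads) lies 19 mm behind it (robot.tcp_to_grasp is the distance from the TCP to the grasp point, in mm); z points along the fingers, y is the direction in which the jaws open and shut (so a half turn about z gives the same grasp; the last joint's range is limited). The gripper opens to 85 mm and grips with 20 to 120 N. Pads are 22 mm wide; open, the fingers measure 114 mm over their backs; the gripper's body (76 mm by 85 mm) begins 54 mm behind the grasp point. The pads swing forward as they close: fully open they stand 13 mm farther back than shut.
Start: joints at [1.163, 0.411, -0.013, 1.596, 0.006, 1.134, -0.082], TCP at [208.3, -589.271, 231.297] pointing down, gripper open.
Joint ranges: [-2.95, 2.95], [-0.29, 1.99], [-1.47, 1.44], [0.14, 2.54], [-1.03, 4.17], [0.13, 1.85], [-2.86, 2.86]. Speed limits (rad/s): [2.39, 2.39, 3.01, 3.01, 3.14, 3.14, 3.14].

### API

Orientations are given as [roll, pitch, yaw] about the fixed x, y, z axes, in that order (R = Rz(yaw) Ry(pitch) Rx(roll)).
In Python, from station import robot, vision, job gives the robot as it stands. The module is installed in compiled form; this text tells all that it offers.
- The arm moves only by the shell command python3 -m pendant 'ROWS' [FORCE]. ROWS is text: rows parted by semicolons, each of 5 numbers parted by spaces: the shift along the tool's x, y, z in m, then the turn about the tool's z in degrees, then the gripper's target within -1 to 1 (shut at 1, half-way at 0, fully open at -1). A call has 1 to 8 rows; each row shifts and turns the commanded pose from where the row before left it, along the tool's axes as they then stand; what a row does not reach is not made up. A row lasts 1/8 s, in which the tool goes at most 62.5 mm and 10.7 degrees, less where a joint would pass 70% of its speed; a pose out of reach is approached as far as the arm can. A call is refused whole if a number of a shift passes 0.0625 or a number of a turn 10.7, either way. A call with a gripper value outside its range is refused whole. The fingers move at their own pace and stop on an object; FORCE is the grip in N (left out, the last holds). Time passes only in rows, so rows that do not move let the fingers close. It gives the time, the measured TCP pose, the force and the opening at its end, in the units of the state.
- robot.observe(): the state, without advancing time (a new reading comes with each control period).
- vision.camera(name): name is "scene" or "side" or "wrist"; returns a dict with "color" (480x640x3 uint8, red, green, blue), "K" (3x3 intrinsics, pixels), "dist" ([k1, k2, p1, p2, k3] as OpenCV has them; the pictures are not rectified), "rvec" (rotation vector, rad) and "tvec" (3), from world to camera coordinates, as OpenCV has them; the wrist camera has in their place "T_tool_cam" (4x4, takes a point from camera to tool coordinates, whose origin is the TCP and whose axes are the flange's). Camera axes: x right, y down, z forward; pixel columns grow to the right and rows downward; lengths in mm; the calibration is good to about 2 mm. A picture is of the moment at which its call begins: read the wrist's pose just before it. There is no depth.
- job.hand_in(): hands the job in, once; it reports no verdict.
The state is a dict: "clock": time; "q": joint angles; "qd": joint speeds; "effort": joint torques, N m; "ee_pos": TCP position; "tcp_rot": TCP orientation; "ft_force": force on the tool from outside, world axes, zero at the start; "torque": the same for the moment, N m; "opening": finger opening in mm.
Only numpy, scipy, OpenCV 4.12 (cv2) and the standard library are available. Lean on these libraries where they do the work, as an engineer would, in place of code of your own. Each camera call takes 0.05 s, during which the arm holds its last target. There are 200 camera calls.

## Working session

There is one attempt and no reset: what is moved stays moved. The work goes in short steps, Python scripts to look and compute and a shell command to move; the robot and the scene stay as the last step left them, time stands still between calls to the robot, and variables do not carry over. Pictures are saved under pics/ and viewed, about 8 in all and at most 12, crops included, and the job is handed in when it is done.

```bash
mkdir -p pics; python3 - <<'E'
from station import robot,vision
import cv2,pickle
s=robot.observe();print(s)
d={}
for n in("scene","side"):
    d[n]=c=vision.camera(n);cv2.imwrite(f"pics/{n}0.png",c["color"][...,::-1])
    print(n,c["K"],c["dist"],c["rvec"],c["tvec"])
pickle.dump(d,open("d0.pkl","wb"))
E
```

```text
{'clock': 0.0, 'q': array([ 1.16281379,  0.41187718, -0.01273704,  1.59706485,  0.005584  ,
        1.1342781 , -0.08219726]), 'qd': array([ 0.00053802,  0.00016392,  0.00022339,  0.00088286,  0.00135423,
        0.0007529 , -0.00028525]), 'effort': array([-3.30388239e-04, -6.00634861e+01,  6.81860559e-01, -2.99412918e+01,
        1.37870887e-02,  1.05819179e-02, -1.36906618e-05]), 'ee_pos': array([ 208.11406538, -588.80332421,  230.45856002]), 'tcp_rot': array([-3.14000292e+00,  8.85326548e-05,  3.39826245e-01]), 'ft_force': array([ 0.18707143,  0.49350867, -0.49510954]), 'torque': array([0.01001674, 0.01107689, 0.05324845]), 'opening': 85.19280750882658}
scene [[543.86578136   0.         311.15460835]
 [  0.         543.86578136 232.93740903]
 [  0.           0.           1.        ]] [-0.10505011  0.          0.          0.          0.        ] [ 1.71319868  1.84142074 -0.74574281] [  30.85750939 -320.20023387 1437.59855169]
side [[509.36291638   0.         321.54735241]
 [  0.         509.36291638 230.92618384]
 [  0.           0.           1.        ]] [0.00825683 0.         0.         0.         0.        ] [ 2.18648527 -0.23139406  0.11548359] [-518.16169501  124.70315883  735.46843766]
```

View pics/scene0.png

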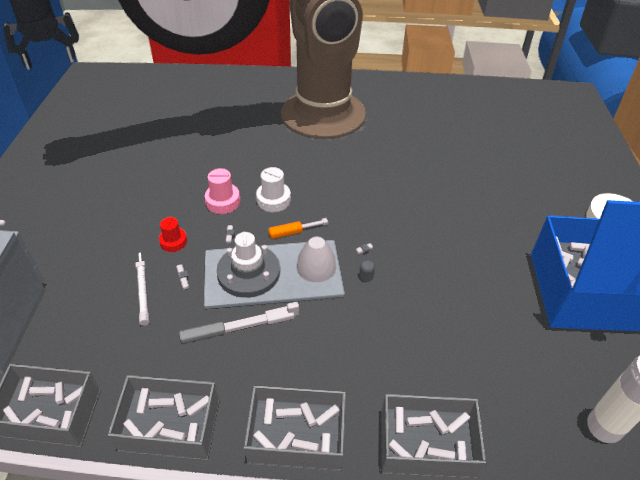

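View pics/side0.png

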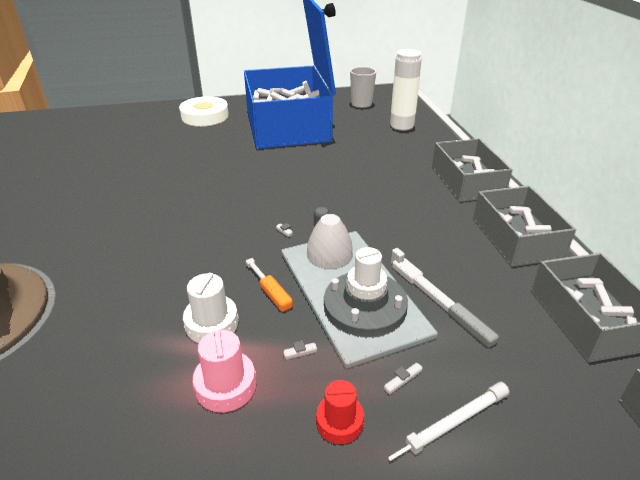

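Cap is the small white one on the hub: top at scene ≈(245,239), side ≈(368,253). The larger white, pink and red ones are lookalikes. Plate corners in scene: (204,249),(338,243),(344,297),(206,303).

```bash
cat > h.py <<'E'
import numpy as np,cv2
from scipy.spatial.transform import Rotation as R
def ray(c,p,s=None):
    u=cv2.undistortPoints(np.array([[p]],float),c["K"],np.array(c["dist"]))[0,0]
    v=np.array([u[0],u[1],1.])
    if s is not None:
        A=R.from_euler("xyz",s["tcp_rot"]).as_matrix();T=np.array(c["T_tool_cam"])
        return s["ee_pos"]+A@T[:3,3],A@T[:3,:3]@v
    A=cv2.Rodrigues(np.array(c["rvec"]))[0]
    return -A.T@np.ravel(c["tvec"]),A.T@v
def plane(r,z): o,d=r;return o+d*(z-o[2])/d[2]
def tri(a,b):
    (o,d),(p,e)=a,b
    t=np.linalg.lstsq(np.c_[d,-e],p-o,rcond=None)[0]
    x,y=o+d*t[0],p+e*t[1];return (x+y)/2,np.linalg.norm(x-y)
E
python3 - <<'E'
import pickle,cv2,numpy as np
from h import *
d=pickle.load(open("d0.pkl","rb"));a,b=d["scene"],d["side"]
# white cap blob in scene
for n,roi in(("scene",(225,228,270,275)),("side",(340,240,395,302))):
    x0,y0,x1,y1=roi;im=d[n]["color"][y0:y1,x0:x1];m=(im.min(2)>140).astype(np.uint8)
    k,l,st,ce=cv2.connectedComponentsWithStats(m)
    for i in range(1,k):
        if st[i,4]>60: print(n,st[i,0]+x0,st[i,1]+y0,st[i,2:],ce[i]+[x0,y0])
print("knobtop",tri(ray(a,(245,238)),ray(b,(368,253))))
c=[plane(ray(a,p),12) for p in((204,249),(338,243),(344,297),(206,303))]
for p in c:print(p.round())
for p,q in((0,1),(3,2),(1,2),(0,3)):v=c[q]-c[p];print(np.linalg.norm(v),np.degrees(np.arctan2(v[1],v[0])))
for n,p in(("cone",(317,242)),):print(n,plane(ray(a,p),82))
E
```

```text
scene 225 231 [ 45  39 954] [246.01886792 251.25052411]
side 340 240 [  55   60 2267] [362.91530657 269.16894574]
knobtop (array([ 570.93740668, -108.20155269,  106.37940013]), np.float64(0.72829407505059))
[ 519. -208.   12.]
[483.  58.  12.]
[618.  74.  12.]
[ 650. -176.   12.]
267.83051526583523 97.680756984473
252.42068838128492 97.38345802626279
135.82068388130224 6.823690620005087
135.15978251448854 13.362682872950224
cone [548.90900619  19.21254682  82.        ]
```

Knob top measures z=106 (expected 106), and the cone lies 129 mm away (expected 130), so stand yaw ≈ 10°. I'm moving above it.

```bash
python3 -m pendant '0.042 -0.028 0 0 -1;0.042 -0.028 0 0 -1;0.042 -0.028 0 0 -1;0.042 -0.028 0 0 -1;0.042 -0.028 0 0 -1;0.042 -0.028 0 0 -1;0.042 -0.028 0 0 -1;0.042 -0.028 0 0 -1'
python3 -m pendant '0.042 -0.027 0 0 -1;0.042 -0.027 0 0 -1;0.042 -0.027 0 0 -1;0.042 -0.027 0 0 -1;0 0 0 -10 -1;0 0 0 -10 -1;0 0 0 -10 -1;0 0 0 -10 -1'
python3 -m pendant '0 0 0 -10 -1;0 0 0 -10 -1;0 0 0 0 -1;0 0 0 0 -1'
cat > look.py <<'E'
import sys,cv2,pickle
from station import robot,vision
n=sys.argv[1];w=sys.argv[2]
s=robot.observe();c=vision.camera(w)
pickle.dump((s,c),open(n+".pkl","wb"));cv2.imwrite(f"pics/{n}.png",c["color"][...,::-1])
print(s["clock"],s["q"].round(2),s["ee_pos"].round(1),s["tcp_rot"].round(3),s["ft_force"].round(1),s["torque"].round(2),s["opening"])
E
python3 look.py w1 wrist
```

```text
clock: 1.1
ee_pos: [451.0, -264.6, 231.1]
tcp_rot: [-3.141, 0.0, 0.34]
ft_force: [0.5, 0.1, -0.2]
opening: 85.6
clock: 2.1
ee_pos: [572.6, -108.2, 230.8]
tcp_rot: [-3.141, 0.0, 1.044]
ft_force: [0.3, -1.0, -0.3]
opening: 85.4
clock: 2.6
ee_pos: [572.7, -108.4, 231.1]
tcp_rot: [-3.141, -0.0, 1.383]
ft_force: [0.4, -0.7, -0.1]
opening: 85.3
2.6 [ 0.48  0.39 -0.5   1.68  0.2   1.13 -0.26] [ 572.7 -108.4  231.1] [-3.141 -0.     1.383] [ 0.4 -0.7 -0.1] [-0.03  0.03  0.05] 85.26628647966416
```

View pics/w1.png

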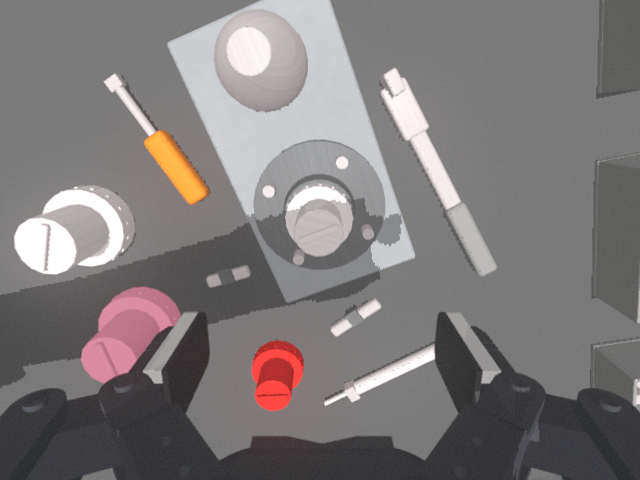

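Knob top centre ≈(320,234), flange (z=32) ellipse centre ≈(319,205); the four studs are visible.

```bash
python3 - <<'E'
import pickle
from h import *
s,c=pickle.load(open("w1.pkl","rb"))
k=plane(ray(c,(320,234),s),106);f=plane(ray(c,(319,205),s),32)
print(k,f,plane(ray(c,(249,51),s),82))
st=[plane(ray(c,p,s),45) for p in((342,162),(268,191),(298,257),(367,232))];print(np.mean(st,0),[np.linalg.norm(p-np.mean(st,0)).round() for p in st])
d=pickle.load(open("d0.pkl","rb"))
print([tri(ray(c,(320,234),s),ray(d[n],p)) for n,p in(("scene",(245,238)),("side",(368,253)))])
A=R.from_euler("xyz",s["tcp_rot"]).as_matrix()
for t in(k,f,np.mean(st,0)):print("tool shift",A.T@(t-s["ee_pos"]))
E
```

```text
[ 571.056184   -111.26706208  106.        ] [ 570.75954158 -106.52881073   32.        ] [546.67419835  17.66709571  82.        ]
[ 570.07323567 -109.34553224   45.        ] [np.float64(47.0), np.float64(47.0), np.float64(46.0), np.float64(46.0)]
[(array([ 571.21509735, -109.66065177,  106.73581132]), np.float64(2.6653326139056617)), (array([ 570.58471076, -110.36098444,  108.38095538]), np.float64(1.293477837839003))]
tool shift [ -3.12409573  -1.00887199 125.06788768]
tool shift [  1.47403737  -2.15398535 199.0684614 ]
tool shift [ -1.42104287  -2.30776782 186.0684692 ]
```

```bash
python3 -m pendant '-0.0015 -0.002 0.04 0 -1;0 0 0.04 0 -1;0 0 0.04 0 -1;0 0 0.029 0 -1;0 0 0.01 0 -1;0 0 0 0 -1;0 0 0 0 -0.2;0 0 0 0 0' 60
python3 -m pendant '0 0 0 0 0.3;0 0 0 0 0.6;0 0 0 0 1;0 0 0 0 1;0 0 0 0 1;0 0 0 0 1' 60; python3 look.py w2 wrist
```

```text
clock: 3.65
ee_pos: [571.3, -109.5, 73.5]
tcp_rot: [3.14, 0.0, 1.387]
ft_force: [-0.3, 0.3, -0.2]
opening: 51.4
clock: 4.4
ee_pos: [571.2, -109.5, 73.4]
tcp_rot: [3.14, 0.0, 1.387]
ft_force: [-0.6, -0.1, 5.8]
opening: 34.6
4.4 [ 0.43  0.56 -0.44  1.83  0.32  0.82 -0.35] [ 571.2 -109.5   73.4] [3.14  0.    1.387] [-0.6 -0.1  5.8] [ 0.04  0.19 -0.03] 34.56664257508922
```

View pics/w2.png

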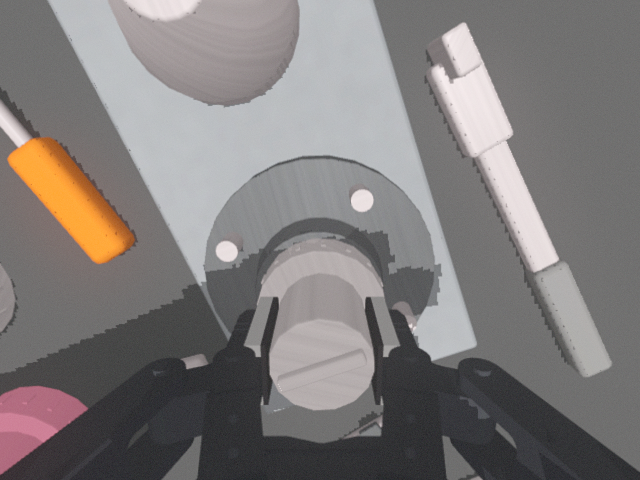

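The knob sits centred between the pads (opening 34.6 mm), with the rib from (277,384) to (366,356) in the wrist view. Next is a trial turn one way.

```bash
python3 -m pendant '0 0 0 4 1;0 0 0 4 1;0 0 0 4 1;0 0 0 4 1;0 0 0 4 1;0 0 0 0 1'; python3 look.py w3 wrist
python3 - <<'E'
import cv2,numpy as np
a=[cv2.imread(f"pics/{n}.png")[270:430,240:400] for n in("w2","w3")]
cv2.imwrite("pics/cmp.png",cv2.resize(np.hstack(a),None,fx=2.4,fy=2.4))
E
```

```text
clock: 5.2
ee_pos: [571.4, -109.5, 73.4]
tcp_rot: [3.14, -0.0, 1.038]
ft_force: [-0.8, -0.3, 6.7]
opening: 34.8
5.2 [ 0.37  0.54 -0.35  1.83  0.25  0.8  -0.65] [ 571.4 -109.5   73.4] [ 3.14  -0.     1.038] [-0.8 -0.3  6.7] [-0.06  0.15 -0.06] 34.789397385116935
```

View pics/cmp.png

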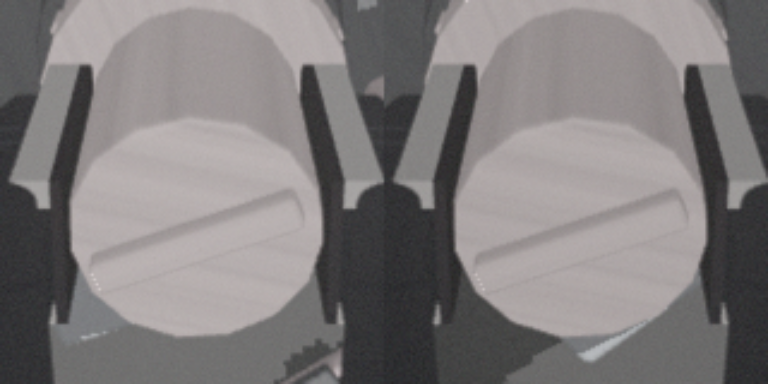

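The rib kept the same place between the fingers over 20° (0.35 rad, well past the 0.15 stop) with a negligible moment, so this is the right direction. I'm turning on to about 1.2 rad.

```bash
python3 -m pendant '0 0 0 7 1;0 0 0 7 1;0 0 0 7 1;0 0 0 7 1;0 0 0 7 1;0 0 0 7 1;0 0 0 7 1;0 0 0 0 1'; python3 look.py w4 wrist
python3 - <<'E'
import cv2,numpy as np
a=[cv2.imread(f"pics/{n}.png")[270:430,240:400] for n in("w3","w4")]
cv2.imwrite("pics/cmp2.png",cv2.resize(np.hstack(a),None,fx=2.4,fy=2.4))
E
```

```text
clock: 6.25
ee_pos: [571.6, -109.4, 73.4]
tcp_rot: [3.141, -0.002, 0.182]
ft_force: [-0.0, -0.2, 5.8]
opening: 34.8
6.25 [ 0.21  0.52 -0.14  1.85  0.1   0.78 -1.37] [ 571.6 -109.4   73.4] [ 3.141e+00 -2.000e-03  1.820e-01] [-0.  -0.2  5.8] [-0.07  0.02 -0.03] 34.762249446811516
```

View pics/cmp2.png

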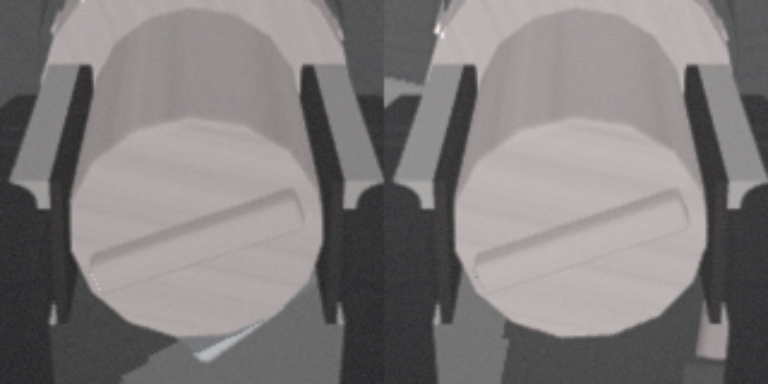

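The cap turned with the fingers: yaw went from 1.387 to 0.182, a 1.2 rad turn, and the rib hasn't slipped. I'll lift gently and watch the force.

```bash
python3 -m pendant '0 0 0 0 1;0 0 -0.003 0 1;0 0 -0.003 0 1;0 0 -0.004 0 1;0 0 0 0 1'; python3 -m pendant '0 0 -0.01 0 1;0 0 -0.01 0 1;0 0 0 0 1'
```

```text
clock: 6.92
ee_pos: [570.7, -109.4, 82.6]
tcp_rot: [3.141, -0.0, 0.183]
ft_force: [0.2, -0.6, -2.2]
opening: 34.7
clock: 7.3
ee_pos: [571.4, -109.5, 103.6]
tcp_rot: [3.141, -0.002, 0.183]
ft_force: [0.1, 0.2, -1.4]
opening: 34.7
```

```bash
python3 -m pendant '0 0 -0.015 0 1;0 0 -0.02 0 1;0 0 -0.02 0 1;0 0 -0.02 0 1;0 0 -0.01 0 1;0 0 0 0 1;0 0 0 0 1;0 0 0 0 1'; python3 look.py w5 wrist; python3 look.py e5 side
```

```text
clock: 8.3
ee_pos: [570.1, -109.4, 186.4]
tcp_rot: [-3.141, 0.001, 0.183]
ft_force: [0.2, -0.1, -2.4]
opening: 34.4
8.3 [ 0.22  0.39 -0.15  1.75  0.07  1.01 -1.34] [ 570.1 -109.4  186.4] [-3.141e+00  1.000e-03  1.830e-01] [ 0.2 -0.1 -2.4] [ 0.02 -0.06 -0.02] 34.38026046635685
8.35 [ 0.22  0.39 -0.15  1.75  0.07  1.01 -1.34] [ 570.2 -109.3  186.6] [-3.141e+00  1.000e-03  1.830e-01] [ 0.6  0.1 -1.5] [-0.03  0.02  0.05] 34.63149895792916
```

View pics/e5.png

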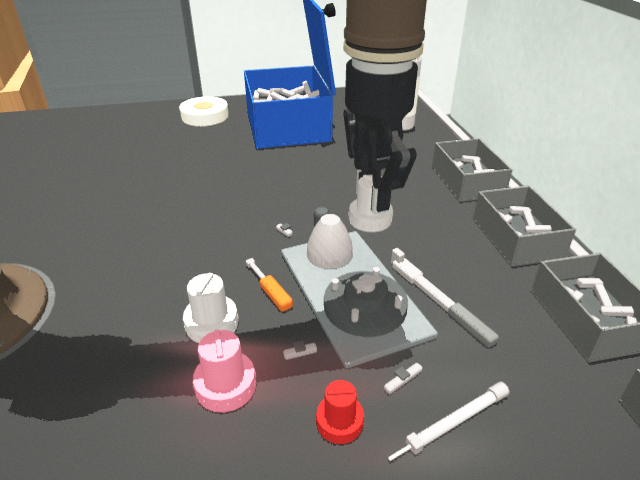

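View pics/w5.png

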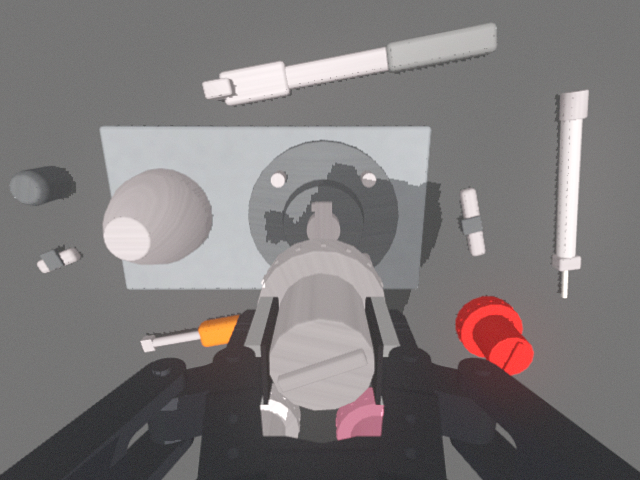

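The cap hangs level in the fingers above the bare neck (side ≈(371,216)) and has been raised about 113 mm. The tools haven't moved.

```bash
python3 -c "
from station import robot,job
s=robot.observe();print(abs(s['qd']).max(),s['opening']);print(job.hand_in())"
```

```text
0.0028931240823254476 34.46083566918898
the job is handed in; nothing more can be done
None
```

I unscrewed the dust cap, lifted it straight up and handed the job in at about 8.4 s with the gripper still holding it. The hand-in gave no verdict.

- **Finding the cap:** The camera views put the knob top at 106–108 mm high (106 mm expected). The hub axis came out near (570.5, -109.5) mm, and the views agreed to about 2–3 mm.
- **Unscrewing:** I gripped the knob at 60 N and turned it 1.2 rad clockwise seen from above. This first direction was the free one: the moment stayed negligible and the rib did not slip between the fingers.
- **Final state:** The tool rose 113 mm from the grip, so the cap's underside is about 113 mm above the seat. It was centred on the hub to about 1 mm, looked level in the side view, and the arm was at rest. The wrist force of about -2 N matches the cap's weight, and the opening held at 34.5 mm.
- **Surroundings:** The hub neck is bare, and by eye the tools and weights had not moved. I did not measure their positions, but every reading was far below the force limits.

The only mismatch is that the gripper's opening reading sat about 1.5 mm below the 36 mm knob diameter. It was steady throughout.

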